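# Pair and seal the specimen canisters

### The arm

A 7-joint arm with a two-finger parallel gripper is mounted at the origin on the work surface. World frame = base frame: x ahead of the robot, y to its left, z up, the work surface at z = 0. Lengths are in m, angles in rad, forces in N, time in s.
With the tool pointing down it reaches from about 0.425 to 0.875 m from the base axis. Payload 8.4 kg.
Tool frame: the origin (TCP) lies at the very end of the fingers, on their centre line; the grasp point (between the pads) lies 19 mm behind it (grip_point_offset is the distance from the TCP to the grasp point, in m); z points along the fingers, y is the line along which they close (so a half turn about z gives the same grasp; the last joint's range is limited). The gripper opens to 87 mm and grips with 3 to 60 N. Pads are 19 mm wide; open, the fingers measure 117 mm over their backs; the gripper's body (75 mm by 190 mm) begins 51 mm behind the grasp point.
Start: joints at [1.186, 0.333, 0.04, 1.465, -0.013, 1.343, -0.059], TCP at [0.183, -0.624, 0.223] pointing down, gripper open.
Joint ranges: [-2.58, 2.58], [-0.38, 2.09], [-1.3, 1.39], [0.25, 2.4], [-1.5, 4.64], [0.08, 2.09], [-2.65, 2.65]. Speed limits (rad/s): [2.22, 2.22, 2.79, 2.79, 3.14, 3.14, 3.14].

### API

Orientations are given as a rotation vector (axis times angle).
In Python, from station import read_state, grab_frame, get_calibration, close_job, grip_point_offset gives the robot as it stands.
- The arm moves only by the tool apply_moves, never from a script. Its arguments are lists of equal length, an entry for each row: "offset": the shift along the world's x, y, z normalised to -1 to 1, where 1 is 400 mm, a list of three; "rot": the turn, a rotation vector about the world's x, y, z normalised to -1 to 1, where 1 is 180 degrees, a list of three; "jaw": the opening, from -1 (shut) to 1 (fully open). A call has 1 to 12 rows; each row is the pose to reach, as a shift and turn from the pose commanded when the call began, turning the shorter way round; what a row does not reach only later rows make up. A row lasts 1/10 s, in which the tool goes at most 50 mm and 8.59 degrees, less where a joint would pass 70% of its speed; a pose out of reach is approached as far as the arm can. A call with a number of a shift or a turn outside -1 to 1 is refused whole. A call with a gripper value outside its range is refused whole. The fingers move at their own pace and stop on an object; the grip force is fixed at half the most. Time passes only in rows, so rows that repeat a pose let the fingers close. It gives the time, the measured TCP pose, the force, the opening and the grip force at its end, in the units of the state.
- read_state(): the state, without advancing time (a new reading comes with each control period).
- grab_frame(name): name is "scene" or "side" or "wrist"; returns (picture, depth): 400x640x3 uint8, red, green, blue; 400x640 float32, m along the optical axis (not along the pixel's ray), 0 where there is no reading.
- get_calibration(name): a dict with "fx", "fy", "cx", "cy" (pixels), "R" (3x3) and "t" (3): a world point X has camera coordinates R X + t. Camera axes: x right, y down, z forward; pixel columns grow to the right and rows downward; lengths in m; the calibration is good to about 2 mm. A picture is of the moment at which its call begins: read the wrist's pose just before it. get_calibration takes no time and is no camera call; for the wrist camera it gives the pose at the moment of the call.
- close_job(): hands the job in; it is judged then, once.
The state is a dict: "time": time; "joints": joint angles; "dq": joint speeds; "tau": joint torques, N m; "ee_pos": TCP position; "orientation": TCP orientation; "force": force on the tool from outside, world axes, zero at the start; "moment": the same for the moment, N m; "gripper_width": finger opening in m; "finger_force": force on a finger pad.
Only numpy, scipy, OpenCV 4.12 (cv2) and the standard library are available. Lean on these libraries where they do the work, as an engineer would, in place of code of your own. Each camera call takes 0.05 s, during which the arm holds its last target. There are 200 camera calls.

### The job

Two open specimen canisters each have their own lid, propped on a sloping rest under a lamp bar: put each lid on the canister it fits, level and fully home, and only once it is on push its white plunger down to its stop to seal it. The fossils are fragile, so press gently and leave the canisters standing where they are. Leave the bottle, cup and brush alone.

Things in the scene. Friction and masses are not known exactly. Their poses are not given: they have to be found in the camera images.
- can_square: square open specimen canister, grey with blue rim band, loose, 0.7 kg, standing on the table with a bone cast inside; outside 100 x 100 mm, 90 mm high, walls 4 mm (mouth 92 x 92 mm). Origin: centre of its underside; z up.
- mouth_square (a point): centre of the square canister's mouth, level with its rim, 90 mm above its underside; axes as the canister's.
- lid_square: lid for the square canister (any quarter turn fits), 0.23 kg: blue plate 104 x 104 mm, 6 mm thick; below it a black plug 89 x 89 mm, 12 mm deep, that goes into the mouth; on it a fixed black grip block 46 x 46 x 30 mm, then the plunger. Origin: centre of the plug underside; z to the plunger; plate top at z = 18 mm, block top 48 mm, plunger top 66 mm when up.
- seat_square (a point): centre of the underside of the square lid's plate, 12 mm above the lid's origin; meets the canister's mouth point when the lid is fully on. The plug's lower 6 mm is stepped in by 2.5 mm a side as a lead-in.
- plunger_square (a joint): travel (m) of the plunger in the square lid, 0 up to 0.012 at its stop. Sprung but stiff: takes about 8 to 13 N, stays where it is pushed.
- head_square (a point): centre of the top face of the square lid's plunger, a white disc 32 mm across, standing 18 mm proud of the grip block when up, 6 mm when down; z out of the lid.
- rest_square: fixed plywood rest, base 160 x 190 mm; its board slopes 36 deg, looking up and to -x, face centre 56 mm above the origin, with an 18 mm ledge at the low edge. A lamp bar 18 x 190 x 10 mm along y hangs above at x = -10, z = 207 mm, on rods from behind at y = +-90 mm: take the lid along its own axis, not from straight above. Origin: on the table under the face centre; z up.
- can_oblong: oblong open specimen canister, grey with orange rim band, loose, 0.7 kg, standing on the table with a bone cast inside; outside 84 (x) x 128 (y) mm, 90 mm high, walls 4 mm (mouth 76 x 120 mm). Origin: centre of its underside; z up.
- mouth_oblong (a point): centre of the oblong canister's mouth, level with its rim, 90 mm above its underside; axes as the canister's.
- lid_oblong: lid for the oblong canister (either half turn fits), 0.23 kg: orange plate 88 (x) x 132 (y) mm, 6 mm thick; below it a black plug 73 x 117 mm, 12 mm deep, that goes into the mouth; on it a fixed black grip block 46 x 46 x 30 mm, then the plunger. Origin: centre of the plug underside; z to the plunger; plate top at z = 18 mm, block top 48 mm, plunger top 66 mm when up.
- seat_oblong (a point): centre of the underside of the oblong lid's plate, 12 mm above the lid's origin; meets the canister's mouth point when the lid is fully on. The plug's lower 6 mm is stepped in by 2.5 mm a side as a lead-in.
- plunger_oblong (a joint): travel (m) of the plunger in the oblong lid, 0 up to 0.012 at its stop. Sprung but stiff: takes about 8 to 13 N, stays where it is pushed.
- head_oblong (a point): centre of the top face of the oblong lid's plunger, a white disc 32 mm across, standing 18 mm proud of the grip block when up, 6 mm when down; z out of the lid.
- rest_oblong: fixed plywood rest, base 160 x 190 mm; its board slopes 30 deg, looking up and to -x, face centre 47 mm above the origin, with an 18 mm ledge at the low edge. A lamp bar 18 x 190 x 10 mm along y hangs above at x = -7, z = 200 mm, on rods from behind at y = +-90 mm: take the lid along its own axis, not from straight above. Origin: on the table under the face centre; z up.
- bottle: bystander: brown glass bottle with a label, 56 mm across, 130 mm high. Origin: centre of its underside.
- tub: bystander: green plastic cup, 80 mm across, 70 mm high. Origin: centre of its underside.
- brush: bystander: brush, 170 mm long, lying along its x. Origin: under its middle.
Things that resemble listed ones, but are neither listed nor needed, are in the scene too. What is shaped like the can_oblong but yellow is not meant. Leave any red look-alike of the lid_square alone.

How it is judged:
By the outcome, as a careful person would: the job done as asked, in the order asked, and still so for the second after the job is handed in, with the robot touching nothing.
It also fails if it takes over 70 s, if anything falls off the work surface, if the arm or the gripper's body presses on something with over 40 N, if the wrist force passes 120 N, or if a joint passes its speed limit or range.

## Working session

There is one attempt and no reset: what is moved stays moved. The work goes in short steps, Python scripts to look and compute and a tool call to move; the robot and the scene stay as the last step left them, time stands still between calls to the robot, and variables do not carry over. Pictures are saved under pics/ and viewed, at most 10 in all, crops included, and the job is handed in when it is done.

Besides the shell and the picture viewer there is one more tool, called after "Emit:" by a JSON object that holds its "op" and its "data", one argument or row to a line. apply_moves: Moves the arm, as the interface text tells. Its arguments: {"type":"object","properties":{"offset":{"type":"array","items":{"type":"array","items":{"type":"number"}}},"rot":{"type":"array","items":{"type":"array","items":{"type":"number"}}},"jaw":{"type":"array","items":{"type":"number"}}},"required":["offset","rot","jaw"]}

```bash
ls; mkdir -p pics
python3 - <<'E'
from station import *
import cv2,numpy as np
print(read_state()); print(grip_point_offset)
for n in ("scene","side"):
    p,d=grab_frame(n); cv2.imwrite(f"pics/{n}0.png",p[:,:,::-1]); np.savez(f"{n}0.npz",p=p,d=d,**get_calibration(n)); print(n,get_calibration(n))
E
```

```text
pics
{'time': 0.0, 'joints': array([ 1.18580029,  0.33390297,  0.03987989,  1.46627697, -0.01339215,
        1.34332462, -0.05851045]), 'dq': array([-7.46152742e-05,  7.76795489e-04, -7.60463364e-04, -1.79487778e-04,
        1.34751719e-04,  1.78505995e-03, -3.39197383e-04]), 'tau': array([ 2.65537055e-04, -6.56356430e+01,  1.33524388e+00, -4.03797305e+01,
       -5.96989878e-02,  4.49115783e-02,  1.77131674e-04]), 'ee_pos': array([ 0.1830774 , -0.62318238,  0.22166172]), 'orientation': array([-3.10798762e+00, -4.47122839e-01,  5.54858430e-04]), 'force': array([-0.22701411, -0.26221191, -0.75350399]), 'moment': array([ 0.00419213, -0.05999706, -0.00970254]), 'finger_force': 0.0, 'gripper_width': 0.08719462527268812}
0.0187
scene {'fx': 489.09475049358605, 'fy': 489.09475049358605, 'cx': 319.28857737538556, 'cy': 205.4376397578975, 'R': array([[ 0.78619427,  0.61791294, -0.00906471],
       [ 0.51561798, -0.66398476, -0.54153701],
       [-0.34064155,  0.42107937, -0.84062804]]), 't': array([-0.40017099, -0.28983759,  1.72666131])}
side {'fx': 478.83962844411906, 'fy': 478.83962844411906, 'cx': 314.4250186279048, 'cy': 201.88439342396777, 'R': array([[-0.956562  , -0.29149372, -0.00453239],
       [-0.17395053,  0.58317192, -0.79350597],
       [ 0.23394517, -0.75824925, -0.60854559]]), 't': array([0.51317069, 0.21270132, 1.12735401])}
```

View pics/scene0.png

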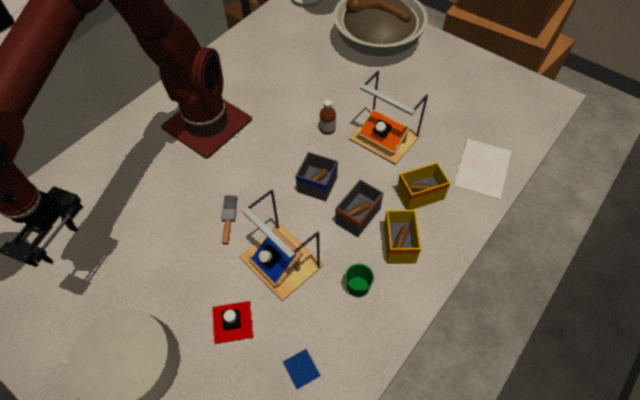

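View pics/side0.png

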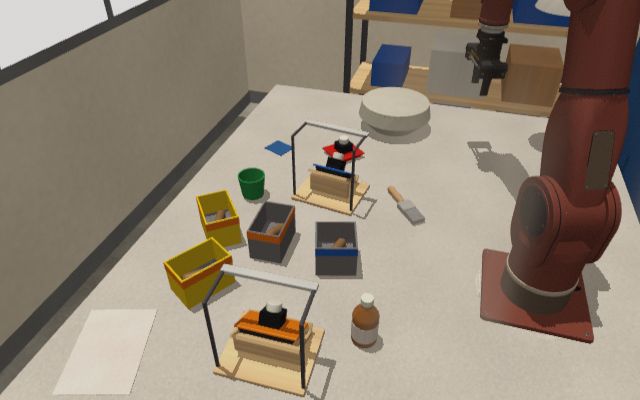

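In the scene picture, can_square is grey with a blue rim at (317,175). can_oblong is grey with an orange rim at (358,207); the yellow boxes at (424,185) and (402,236) are look-alikes. lid_square is blue, on its rest at (270,258); the red one at (232,322) is a look-alike. lid_oblong is at (382,128). I'll confirm this in a crop and measure from depth in both views.

```bash
cat > h.py <<'E'
import numpy as np,cv2
from scipy.spatial.transform import Rotation as Rn
def cloud(f):
    z=np.load(f); p,d=z['p'],z['d']; v,u=np.mgrid[:400,:640]
    c=np.stack([(u-z['cx'])/z['fx']*d,(v-z['cy'])/z['fy']*d,d],-1)
    X=(c-z['t'])@z['R']; X[d==0]=np.nan
    return p,X
E
python3 - <<'E'
from h import *
p,X=cloud('scene0.npz')
c=cv2.resize(p[85:305,220:460],None,fx=2.7,fy=2.7,interpolation=cv2.INTER_CUBIC)
cv2.imwrite('pics/crop0.png',c[:,:,::-1])
rois={'scene':{'csq':(292,150,342,202),'cob':(332,178,386,238),'lsq':(235,225,325,300),'lob':(350,100,420,162),'red':(205,295,260,350)},
'side':{'csq':(310,215,362,278),'cob':(244,200,300,262),'lsq':(290,130,372,212),'lob':(210,290,326,385)}}
for s in rois:
  p,X=cloud(s+'0.npz'); hsv=cv2.cvtColor(p,cv2.COLOR_RGB2HSV).astype(int)
  print(s,'table z',np.nanmedian(X[300:380,300:330,2] if s=='scene' else X[230:260,400:440,2]))
  for k,(a,b,c,d) in rois[s].items():
    x=X[b:d,a:c].reshape(-1,3); h=hsv[b:d,a:c].reshape(-1,3); ok=np.isfinite(x[:,0])
    if k[0]=='c':
      m=ok&(x[:,2]>.07)&(x[:,2]<.1); q=x[m]; zt=np.percentile(q[:,2],[50,90,97])
      print(k,m.sum(),zt,cv2.minAreaRect(q[:,:2].astype(np.float32)))
    else:
      hue=(h[:,0]>100)&(h[:,0]<130) if k=='lsq' else (h[:,0]<12)
      m=ok&hue&(h[:,1]>(200 if k=='lob' else 120))&(h[:,2]>60)&(x[:,2]>.02); q=x[m]
      if m.sum()>20:
        cc=np.median(q,0); 
        for _ in range(4):
          n=np.linalg.svd(q-q.mean(0))[2][2]; n*=np.sign(n[2]); r=(q-q.mean(0))@n; q=q[abs(r)<max(.004,2*np.std(r))] if _<3 else q
        print(k,m.sum(),len(q),'mean',q.mean(0),'n',n,'tilt',np.degrees(np.arccos(n[2])),'std',r.std())
      w=ok&(h[:,1]<50)&(h[:,2]>150)&(x[:,2]>.05)&(x[:,2]<.18); q=x[w]
      if len(q): print('  white',len(q),np.median(q,0),q.min(0),q.max(0))
E
```

```text
scene table z 7.522239658149659e-06
csq 445 [0.08434173 0.09151744 0.09333574] ((0.5096347332000732, 0.034500423818826675), (0.18536368012428284, 0.12157948315143585), 4.1130146980285645)
cob 484 [0.08545223 0.09151093 0.09351237] ((0.6476641297340393, 0.016856491565704346), (0.08809458464384079, 0.13346460461616516), 2.0554192066192627)
lsq 458 418 mean [ 0.56478947 -0.28434283  0.06260636] n [-0.08671354 -0.59464659  0.79929731] tilt 36.93694701488351 std 0.0020688691767778997
  white 72 [ 0.55508151 -0.29848039  0.11004479] [ 0.54175221 -0.31037283  0.09799202] [ 0.5690355  -0.28750529  0.1176239 ]
lob 634 554 mean [0.54045919 0.30504468 0.06153085] n [-0.00248457 -0.50723601  0.86180361] tilt 30.480301026130377 std 0.0029038567372947563
  white 55 [0.53685582 0.28437836 0.10220019] [0.5237712  0.27288981 0.09035183] [0.54986052 0.2979686  0.11522938]
red 280 252 mean [ 0.58748072 -0.4711383   0.02156008] n [-0.0021026  0.0039728  0.9999899] tilt 0.2575391322971021 std 0.001196134304298377
  white 87 [ 0.5801336  -0.47105389  0.06554343] [ 0.56685606 -0.48284479  0.06009382] [ 0.5
[... 202 characters left out ...]
856796264648438)
cob 740 [0.08352331 0.09096389 0.09214078] ((0.6453593373298645, 0.018364157527685165), (0.08757986128330231, 0.13378067314624786), 2.4257657527923584)
lsq 77 76 mean [ 0.55403536 -0.23109325  0.09593456] n [-0.07847702 -0.67948625  0.72947913] tilt 43.157254888908454 std 0.001760474591362757
  white 94 [ 0.56901235 -0.28917991  0.08398633] [ 0.50893474 -0.49303328  0.05376841] [ 0.61340577 -0.04481678  0.11646163]
lob 21 17 mean [0.53289294 0.3366592  0.07311369] n [-1.44997967e-05 -3.71473270e-02  9.99309800e-01] tilt 2.12887502805094 std 0.00152852341403315
  white 151 [0.53464111 0.29455868 0.10406435] [0.5142625  0.27159535 0.07770302] [0.55797322 0.30502808 0.11293204]
```

View pics/crop0.png

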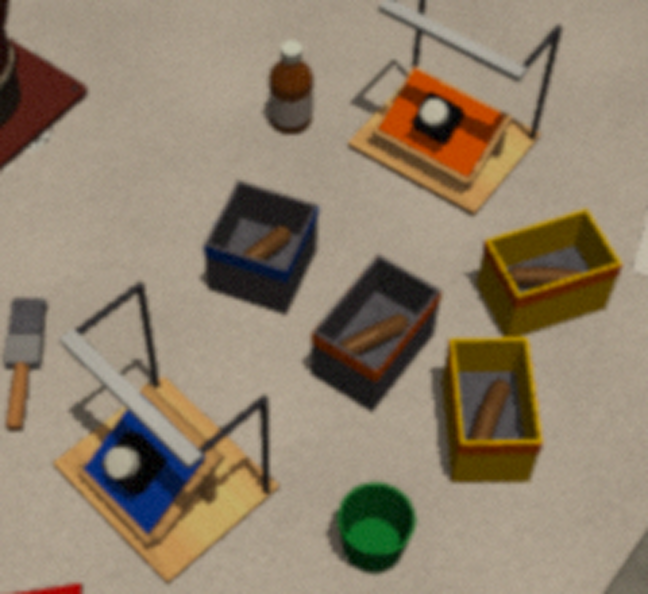

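The crop confirms the choice: grey can with blue rim, grey can with orange rim, a blue lid and an orange lid. I'm moving to a hover on the square lid's axis and will refine there with the wrist camera.

```bash
cat >> h.py <<'E'
def frame(n,ydir):
    z=-np.array(n,float);z/=np.linalg.norm(z);y=np.array(ydir,float);y-=z*(y@z);y/=np.linalg.norm(y)
    return np.stack([np.cross(y,z),y,z],1)
def move(pos,Rt,st):
    R0=Rn.from_rotvec(st['orientation']).as_matrix()
    rv=Rn.from_matrix(Rt@R0.T).as_rotvec()
    print('offset',np.round((np.array(pos)-st['ee_pos'])/.4,4),'rot',np.round(rv/np.pi,4),'deg',np.round(np.degrees(np.linalg.norm(rv)),1))
E
python3 - <<'E'
from h import *; from station import *
s=read_state(); c=get_calibration('wrist'); R=Rn.from_rotvec(s['orientation']).as_matrix()
print('cam in tool',R.T@(-c['R'].T@c['t']-s['ee_pos']),'cam axes in tool\n',np.round(R.T@c['R'].T,3),c['fx'],c['cx'],c['cy'])
n=np.array([-.087,-.595,.799]); n/=np.linalg.norm(n)
o=np.array([.555,-.298,.110])-.066*n
print('o',o); move(o+.2*n,frame(n,[.99,-.1,0]),s)
E
```

```text
cam in tool [ 0.07912499  0.00079809 -0.16114081] cam axes in tool
 [[ 0.    -0.958 -0.287]
 [ 1.    -0.     0.001]
 [-0.001 -0.287  0.958]] 347.1602888941672 318.97660314931284 197.13615398704187
o [ 0.56074201 -0.2587299   0.05726587]
offset [ 0.9005  0.6137 -0.0117] rot [ 0.1612 -0.1458  0.3603] deg 75.7
```

Emit:
{"op": "apply_moves", "data": {
  "offset": [
    [0.9,0.614,0.06],
    [0.9,0.614,0.06],
    [0.9,0.614,0.06],
    [0.9,0.614,0.06],
    [0.9,0.614,0.06],
    [0.9,0.614,0.06],
    [0.9,0.614,-0.012],
    [0.9,0.614,-0.012],
    [0.9,0.614,-0.012],
    [0.9,0.614,-0.012],
    [0.9,0.614,-0.012],
    [0.9,0.614,-0.012]
  ],
  "rot": [
    [0.161,-0.146,0.36],
    [0.161,-0.146,0.36],
    [0.161,-0.146,0.36],
    [0.161,-0.146,0.36],
    [0.161,-0.146,0.36],
    [0.161,-0.146,0.36],
    [0.161,-0.146,0.36],
    [0.161,-0.146,0.36],
    [0.161,-0.146,0.36],
    [0.161,-0.146,0.36],
    [0.161,-0.146,0.36],
    [0.161,-0.146,0.36]
  ],
  "jaw": [1,1,1,1,1,1,1,1,1,1,1,1]
}}

```text
time: 1.3
ee_pos: [0.5424, -0.3792, 0.2177]
orientation: [-1.976, -1.764, -0.681]
force: [-0.8, -0.1, -0.7]
gripper_width: 0.0871
finger_force: 0.0
```

```bash
cat >> h.py <<'E'
def snap(name,f):
    from station import grab_frame,get_calibration
    c=get_calibration(name); p,d=grab_frame(name); np.savez(f+'.npz',p=p,d=d,**c); return p
E
python3 - <<'E'
from h import *; from station import *
s=read_state(); p=snap('wrist','w1'); cv2.imwrite('pics/w1.png',p[:,:,::-1]); print(s['joints'],s['ee_pos'])
n=np.array([-.087,-.595,.799]); o=np.array([.5607,-.2587,.0573])
move(o+.2*n,frame(n,[.99,-.1,0]),s)
E
```

```text
[ 1.00621433  0.68446573 -0.3409083   1.13107807 -0.32824816  1.7060857
  0.59968373] [ 0.54237862 -0.37917515  0.2177327 ]
offset [ 0.0023  0.0037 -0.0016] rot [0.0004 0.0003 0.0013] deg 0.3
```

View pics/w1.png

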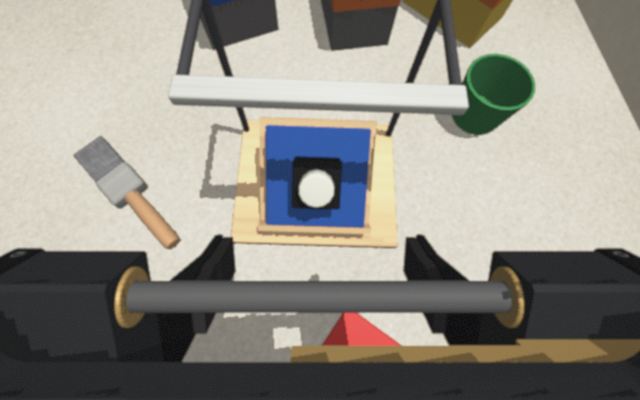

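The blue lid sits on its board: plate corners about (265,126), (370,128), (366,228), (265,225), white disc at (317,188). The bar at row 92 is clear of the axis. Next I'll fit the plate plane and rectangle from this view.

```bash
cat >> h.py <<'E'
def fitlid(f,hlo,hhi,roi,size,smin=130):
    p,X=cloud(f); hsv=cv2.cvtColor(p,cv2.COLOR_RGB2HSV).astype(int); a,b,c,d=roi
    x=X[b:d,a:c].reshape(-1,3); h=hsv[b:d,a:c].reshape(-1,3); ok=np.isfinite(x[:,0])
    q=x[ok&(h[:,0]>=hlo)&(h[:,0]<=hhi)&(h[:,1]>smin)]
    for t in (.02,.008,.004,.003,.003):
        m=np.median(q,0) if t>.01 else q.mean(0); n=np.linalg.svd(q-m,full_matrices=False)[2][2]; n*=np.sign(n[2]); q=q[abs((q-m)@n)<t]
    ux=np.cross([0,0,1],n); ux/=np.linalg.norm(ux); uy=np.cross(n,ux)   # ux horizontal, uy uphill
    r=cv2.minAreaRect(np.stack([(q-m)@ux,(q-m)@uy],1).astype(np.float32))
    top=m+ux*r[0][0]+uy*r[0][1]; ang=(r[2]+45)%90-45
    e1=ux*np.cos(np.radians(ang))+uy*np.sin(np.radians(ang))
    print('plate top',top,'origin',top-.018*n,'n',n,'tilt',np.degrees(np.arccos(n[2])),'rect',np.array(r[1])*1e3,'ang',ang,'edge',e1,len(q))
    dd=(x-top)@n; lat=np.linalg.norm((x-top)-np.outer(dd,n),axis=1)
    w=x[ok&(h[:,1]<60)&(h[:,2]>140)&(dd>.043)&(dd<.055)&(lat<.04)]
    k=x[ok&(dd>.027)&(dd<.033)&(lat<.04)&(h[:,2]<90)]
    for nm,g in (('disc',w),('block',k)):
        if len(g)>5:
            g2=np.stack([(g-top)@ux,(g-top)@uy],1).astype(np.float32); print(nm,len(g),'h',np.median((g-top)@n),'minAreaRect in mm',cv2.minAreaRect(g2*1000))
    return top-.018*n,n,e1
E
python3 - <<'E'
from h import *
fitlid('w1.npz',100,130,(255,115,385,240),(104,104))
E
```

```text
plate top [ 0.55606928 -0.27526006  0.06986859] origin [ 0.55764278 -0.26479283  0.0553097 ] n [-0.08741674 -0.58151258  0.8088272 ] tilt 36.018496908140484 rect [101.17498785 101.01383924] ang 0.10614892095327377 edge [ 0.98911    -0.14717412  0.00108944] 7050
disc 936 h 0.047696787522903336 minAreaRect in mm ((0.20122718811035156, -0.17763900756835938), (30.373918533325195, 30.09476661682129), 3.7749459743499756)
block 1189 h 0.02985385160510176 minAreaRect in mm ((-0.2391376495361328, -0.6579933166503906), (46.40259552001953, 45.85126876831055), 89.74684143066406)
```

Run:
```python
from h import *; from station import *
s=read_state(); n=np.array([-.0874,-.5815,.8088]); o=np.array([.5576,-.2648,.0553]); R=frame(n,[.98911,-.14717,.001])
for k in (.09,.0215): move(o+k*n,R,s)
```

```text
offset [ 0.0187  0.1557 -0.2252] rot [-0.0037  0.0075 -0.0084] deg 2.1
offset [ 0.0337  0.2553 -0.3637] rot [-0.0037  0.0075 -0.0084] deg 2.1
```

Emit:
{"op": "apply_moves", "data": {
  "offset": [
    [0.0187,0.1557,-0.2252],
    [0.0187,0.1557,-0.2252],
    [0.0187,0.1557,-0.2252],
    [0.0187,0.1557,-0.2252],
    [0.024,0.19,-0.273],
    [0.029,0.223,-0.319],
    [0.0337,0.2553,-0.3637],
    [0.0337,0.2553,-0.3637],
    [0.0337,0.2553,-0.3637]
  ],
  "rot": [
    [-0.0037,0.0075,-0.0084],
    [-0.0037,0.0075,-0.0084],
    [-0.0037,0.0075,-0.0084],
    [-0.0037,0.0075,-0.0084],
    [-0.0037,0.0075,-0.0084],
    [-0.0037,0.0075,-0.0084],
    [-0.0037,0.0075,-0.0084],
    [-0.0037,0.0075,-0.0084],
    [-0.0037,0.0075,-0.0084]
  ],
  "jaw": [1,1,1,1,1,1,1,1,1]
}}

```text
time: 2.25
ee_pos: [0.557, -0.2782, 0.074]
orientation: [-2.011, -1.737, -0.656]
force: [0.2, -0.6, -0.1]
gripper_width: 0.0872
finger_force: 0.0
```

Run:
```python
from h import *; from station import *
s=read_state(); n=np.array([-.0874,-.5815,.8088]); o=np.array([.5576,-.2648,.0553]); R=frame(n,[.98911,-.14717,.001])
print('in tool axes: s,lat', R.T@(s['ee_pos']-o)*1e3, s['force']); move(o+.0215*n,R,s); snap('wrist','w2'); fitlid('w2.npz',100,130,(100,20,540,300),0)
```

```text
in tool axes: s,lat [  0.21029865   1.39635717 -22.94476273] [ 0.17681076 -0.64435585 -0.10030718]
offset [-0.0032  0.0022 -0.0032] rot [ 0.0001  0.0006 -0.0003] deg 0.1
plate top [ 0.55786891 -0.26246128  0.07918188] origin [ 0.55944059 -0.25202285  0.06460214] n [-0.0873151  -0.57991303  0.80998577] tilt 35.905458534305126 rect [102.23956406  70.85262239] ang 0.22763994336128235 edge [ 0.98932545 -0.14570423  0.00233   ] 17530
disc 1022 h 0.047058455236932806 minAreaRect in mm ((0.169158935546875, -4.254225730895996), (8.436516761779785, 26.636314392089844), 89.28629302978516)
block 3585 h 0.029837013338478394 minAreaRect in mm ((-0.23744964599609375, -5.371429443359375), (46.098018646240234, 24.99193000793457), 0.1400081366300583)
```

Emit:
{"op": "apply_moves", "data": {
  "offset": [
    [-0.003,0.002,-0.003],
    [-0.003,0.002,-0.003],
    [-0.003,0.002,-0.003],
    [-0.003,0.002,-0.003],
    [-0.003,0.002,-0.003],
    [-0.003,0.002,-0.003],
    [-0.003,0.002,-0.003],
    [-0.003,0.002,-0.003]
  ],
  "rot": [
    [0,0,0],
    [0,0,0],
    [0,0,0],
    [0,0,0],
    [0,0,0],
    [0,0,0],
    [0,0,0],
    [0,0,0]
  ],
  "jaw": [1,-1,-1,-1,-1,-1,-1,-1]
}}

```text
time: 3.1
ee_pos: [0.5556, -0.275, 0.0711]
orientation: [-2.008, -1.736, -0.656]
force: [0.0, -0.5, -0.7]
gripper_width: 0.0458
finger_force: 30.0
```

Run:
```python
from h import *; from station import *
s=read_state(); n=np.array([-.0874,-.5815,.8088]); o=np.array([.5576,-.2648,.0553]); R=frame(n,[.98911,-.14717,.001])
print('tool axes', R.T@(s['ee_pos']-o)*1e3, s['force'],s['gripper_width'],s['finger_force'])
for k in (.03,.18): print(np.round(n*k/.4,4))
# can fits from both fixed views
for f,roi in (('scene0',dict(csq=(292,150,342,202),cob=(332,178,386,238))),('side0',dict(csq=(310,215,362,278),cob=(244,200,300,262)))):
  p,X=cloud(f+'.npz')
  for k,(a,b,c,d) in roi.items():
    x=X[b:d,a:c].reshape(-1,3); c0=np.array([.47,.033] if k=='csq' else [.646,.0175])
    q=x[(x[:,2]>.083)&(x[:,2]<.096)&(np.linalg.norm(x[:,:2]-c0,axis=1)<.09)]
    print(f,k,len(q),cv2.minAreaRect(q[:,:2].astype(np.float32)))
```

```text
tool axes [  0.84186045  -0.49770221 -18.86866185] [ 0.03716469 -0.52282173 -0.65656062] 0.045838998704811396 30.00414127332192
[-0.0066 -0.0436  0.0607]
[-0.0393 -0.2617  0.364 ]
scene0 csq 244 ((0.474447101354599, 0.03175148367881775), (0.10308133065700531, 0.1052003800868988), 16.945348739624023)
scene0 cob 272 ((0.6473962664604187, 0.01662256568670273), (0.08715761452913284, 0.13387876749038696), 1.1215792894363403)
side0 csq 401 ((0.47199222445487976, 0.03277267888188362), (0.10068929195404053, 0.10537533462047577), 16.88787841796875)
side0 cob 384 ((0.6452708840370178, 0.018297933042049408), (0.08754004538059235, 0.13368915021419525), 2.236708164215088)
```

Run:
```python
from h import *; from station import *
s=read_state(); a=np.radians(16.9); R=frame([0,0,1],[np.cos(a),np.sin(a),0]); print(R)
t=np.array([.472,.0325,0])-.17*R[:,0]; t[2]=.29; print(t); move(t,R,s)
```

```text
[[-0.29070219  0.95681358 -0.        ]
 [ 0.95681358  0.29070219 -0.        ]
 [ 0.          0.         -1.        ]]
[ 0.52141937 -0.13015831  0.29      ]
offset [-0.0853  0.3622  0.5474] rot [-0.2017 -0.0147  0.1352] deg 43.8
```

Emit:
{"op": "apply_moves", "data": {
  "offset": [
    [-0.0066,-0.0436,0.0607],
    [-0.0066,-0.0436,0.0607],
    [-0.014,-0.096,0.1335],
    [-0.026,-0.175,0.243],
    [-0.0393,-0.2617,0.364],
    [-0.0393,-0.2617,0.364],
    [-0.045,-0.26,0.5],
    [-0.05,-0.26,0.65],
    [-0.05,-0.26,0.68],
    [-0.05,-0.26,0.68]
  ],
  "rot": [
    [0,0,0],
    [0,0,0],
    [0,0,0],
    [0,0,0],
    [0,0,0],
    [0,0,0],
    [0,0,0],
    [0,0,0],
    [0,0,0],
    [0,0,0]
  ],
  "jaw": [-1,-1,-1,-1,-1,-1,-1,-1,-1,-1]
}}

```text
time: 4.1
ee_pos: [0.5367, -0.3791, 0.3472]
orientation: [-2.01, -1.743, -0.659]
force: [1.2, -0.2, -2.4]
gripper_width: 0.0458
finger_force: 30.0
```

Run:
```python
from h import *; from station import *
s=read_state(); a=np.radians(16.9); R=frame([0,0,1],[np.cos(a),np.sin(a),0])
t=np.array([.472,.0325,0])-.17*R[:,0]; t[2]=.29; print(s['ee_pos'],s['gripper_width'],t); move(t,R,s)
```

```text
[ 0.53665932 -0.3791497   0.34718572] 0.045799455020980664 [ 0.52141937 -0.13015831  0.29      ]
offset [-0.0381  0.6225 -0.143 ] rot [-0.2007 -0.0128  0.1346] deg 43.6
```

Emit:
{"op": "apply_moves", "data": {
  "offset": [
    [0,0,0.05],
    [0,0.05,0.05],
    [0,0.15,0.05],
    [-0.02,0.27,0.05],
    [-0.03,0.39,0.05],
    [-0.0381,0.51,0.05],
    [-0.0381,0.6225,0],
    [-0.0381,0.6225,-0.143],
    [-0.0381,0.6225,-0.143],
    [-0.0381,0.6225,-0.143],
    [-0.0381,0.6225,-0.143]
  ],
  "rot": [
    [-0.2007,-0.0128,0.1346],
    [-0.2007,-0.0128,0.1346],
    [-0.2007,-0.0128,0.1346],
    [-0.2007,-0.0128,0.1346],
    [-0.2007,-0.0128,0.1346],
    [-0.2007,-0.0128,0.1346],
    [-0.2007,-0.0128,0.1346],
    [-0.2007,-0.0128,0.1346],
    [-0.2007,-0.0128,0.1346],
    [-0.2007,-0.0128,0.1346],
    [-0.2007,-0.0128,0.1346]
  ],
  "jaw": [-1,-1,-1,-1,-1,-1,-1,-1,-1,-1,-1]
}}

```text
time: 5.2
ee_pos: [0.5207, -0.1314, 0.2869]
orientation: [-1.875, -2.514, 0.002]
force: [-0.6, 0.9, -1.0]
gripper_width: 0.0456
finger_force: 30.0
```

```bash
cat >> h.py <<'E'
def rim(f,c0,w,h,r=.09):
    "outer rim rectangle from points near z=.09"
    p,X=cloud(f); x=X.reshape(-1,3)
    x=x[np.isfinite(x[:,0])]; x=x[np.linalg.norm(x[:,:2]-c0,axis=1)<r]
    q=x[(x[:,2]>.085)&(x[:,2]<.096)]; zt=np.median(q[:,2])
    q=x[(x[:,2]>zt-.004)&(x[:,2]<zt+.004)]
    print(f,len(q),'z',zt,cv2.minAreaRect(q[:,:2].astype(np.float32)))
    # robust: fit outer w x h and inner mouth: points must lie in wall ring
    from scipy.optimize import minimize
    def cost(v):
        c,s=np.cos(v[2]),np.sin(v[2]); d=q[:,:2]-v[:2]; u=np.abs(np.stack([d[:,0]*c+d[:,1]*s,-d[:,0]*s+d[:,1]*c],1))-np.array([w,h])/2+.002
        sd=np.max(u,1); return np.mean(np.minimum(np.abs(sd),.006)**2)*1e6
    b=min((minimize(cost,[c0[0]+dx,c0[1]+dy,cv2.minAreaRect(q[:,:2].astype(np.float32))[2]/57.2958+da],method='Nelder-Mead',options=dict(xatol=1e-5,fatol=1e-4)) for dx in(-.003,.003) for dy in(-.003,.003) for da in(0,)),key=lambda r:r.fun)
    print('  ring fit',b.x[:2],np.degrees(b.x[2]),'rms mm',b.fun**.5); return b.x
E
python3 - <<'E'
from h import *; from station import *
s=read_state(); print(s['ee_pos'],s['orientation'],s['gripper_width']); p=snap('wrist','w3'); cv2.imwrite('pics/w3.png',p[:,:,::-1])
snap('side','s3')
for f in ('w3.npz','scene0.npz','side0.npz'):
    rim(f,[.472,.0325],.1,.1,.08)
for f in ('w3.npz','scene0.npz','side0.npz'): rim(f,[.646,.0175],.084,.128)
E
```

```text
[ 0.52073547 -0.13141719  0.28693699] [-1.87499225e+00 -2.51448505e+00  2.00002516e-03] 0.045634010914415234
w3.npz 1027 z 0.08890832042968118 ((0.4795698821544647, 0.0018070414662361145), (0.10116679966449738, 0.04351134970784187), 16.319133758544922)
  ring fit [0.47160008 0.02912511] 16.258686024217912 rms mm 1.353632795498917
scene0.npz 183 z 0.08928994538035939 ((0.4744584560394287, 0.0316876582801342), (0.10296785086393356, 0.10522738844156265), 16.83325958251953)
  ring fit [0.47488887 0.03180873] 16.53810191105969 rms mm 2.0266610070303916
side0.npz 320 z 0.08955357366194981 ((0.4719856381416321, 0.03278272971510887), (0.10070085525512695, 0.1053551658987999), 16.91264533996582)
  ring fit [0.47251437 0.03313239] 16.62471426240747 rms mm 2.002431961152576
w3.npz 2280 z 0.08902714849175752 ((0.6685587167739868, 0.015591826289892197), (0.13467636704444885, 0.12929506599903107), 1.8846075534820557)
  ring fit [0.64371304 0.01420138] 1.8648981317632345 rms mm 2.0537313430113278
scene0.npz 235 z 0.08902943384305104 ((0.6687445640563965, 0.01744675636291504), (0.13015280663967133, 0.13322439789772034), 1.7663414478302002)
  ring fit [0.64750789 0.01688843] 1.9353862014594458 rms mm 2.058689139805002
side0.npz 324 z 0.08962131241447346 ((0.6681861281394958, 0.0192640982568264), (0.13326862454414368, 0.1336466670036316), 2.4257657527923584)
  ring fit [0.6445491  0.01867873] 1.8994985269550169 rms mm 2.224197951975846
```

View pics/w3.png

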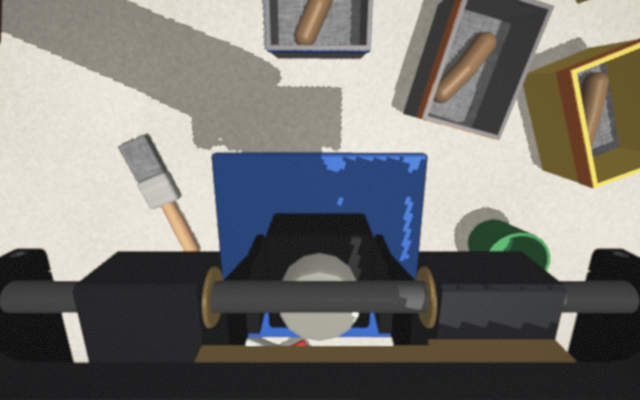

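The blue lid is held level. The square can at (317,28) is cut off at the top and the oblong can is at (475,65). I'm moving about 65 mm closer to see the whole mouth.

Emit:
{"op": "apply_moves", "data": {
  "offset": [
    [-0.047,0.155,0.0],
    [-0.047,0.155,0.0],
    [-0.047,0.155,0.0],
    [-0.047,0.155,0.0]
  ],
  "rot": [
    [0,0,0],
    [0,0,0],
    [0,0,0],
    [0,0,0]
  ],
  "jaw": [-1,-1,-1,-1]
}}

```text
time: 5.7
ee_pos: [0.5021, -0.0688, 0.287]
orientation: [-1.874, -2.517, 0.002]
force: [-0.1, -0.8, -2.2]
gripper_width: 0.0458
finger_force: 30.0
```

Run:
```python
from h import *; from station import *
s=read_state(); p=snap('wrist','w4'); 
v=rim('w4.npz',[.472,.030],.1,.1,.08); rim('w4.npz',[.646,.0155],.084,.128,.075)
o,n,e=fitlid('w4.npz',95,130,(200,140,440,345),0)
R=Rn.from_rotvec(s['orientation']).as_matrix(); print('ee',s['ee_pos'],'R',np.round(R,4).tolist())
print('lid origin in tool',R.T@(o-s['ee_pos'])*1e3,'n in tool',R.T@n,'edge in tool',R.T@e)
```

```text
w4.npz 2130 z 0.08890625211704717 ((0.4714500308036804, 0.0296638123691082), (0.10126328468322754, 0.1011798083782196), 16.197023391723633)
  ring fit [0.47147814 0.02950614] 16.188553251035554 rms mm 1.403309229912096
w4.npz 2083 z 0.08905583428562502 ((0.6443214416503906, 0.01474229246377945), (0.08624564111232758, 0.12919890880584717), 1.6887195110321045)
  ring fit [0.64364208 0.0146095 ] 1.9251081628565732 rms mm 1.4355902495667598
plate top [ 0.50221079 -0.06909626  0.28548855] origin [ 0.50218823 -0.0691426   0.26748862] n [0.00125362 0.00257407 0.9999959 ] tilt 0.1640440177928728 rect [102.81276703 102.766864  ] ang 42.66389465332031 edge [-0.95783642 -0.28730756  0.00194032] 17297
disc 1935 h 0.04769224925745465 minAreaRect in mm ((-6.058374404907227, 1.4794082641601562), (30.081069946289062, 41.62662124633789), 82.01876831054688)
block 4398 h 0.029839449158912658 minAreaRect in mm ((0.49796104431152344, -0.39281463623046875), (68.19090270996094, 45.439598083496094), 41.77907943725586)
ee [ 0.50208333 -0.06875636  0.28697674] R [[-0.2869, 0.958, -0.0038], [0.958, 0.2869, 0.0011], [0.0021, -0.0033, -1.0]]
lid origin in tool [-0.441653    0.0539912  19.48714493] n in tool [ 0.00423867 -0.00136061 -0.99999009] edge in tool [-4.38509771e-04 -9.99998981e-01  1.35876551e-03]
```

Run:
```python
from h import *; from station import *
s=read_state(); a=np.radians(16.2); R=frame([0,0,1],[np.cos(a),np.sin(a),0])
for z in (.2,.122): move([.4714,.0300,z],R,s)
```

```text
offset [-0.0765  0.2483 -0.2165] rot [-0.0004 -0.0014 -0.0023] deg 0.5
offset [-0.0765  0.2483 -0.4115] rot [-0.0004 -0.0014 -0.0023] deg 0.5
```

Emit:
{"op": "apply_moves", "data": {
  "offset": [
    [-0.0765,0.2483,-0.1],
    [-0.0765,0.2483,-0.1],
    [-0.0765,0.2483,-0.2165],
    [-0.0765,0.2483,-0.32],
    [-0.0765,0.2483,-0.4115],
    [-0.0765,0.2483,-0.4115],
    [-0.0765,0.2483,-0.4115],
    [-0.0765,0.2483,-0.4115]
  ],
  "rot": [
    [0,-0.0014,-0.0023],
    [0,-0.0014,-0.0023],
    [0,-0.0014,-0.0023],
    [0,-0.0014,-0.0023],
    [0,-0.0014,-0.0023],
    [0,-0.0014,-0.0023],
    [0,-0.0014,-0.0023],
    [0,-0.0014,-0.0023]
  ],
  "jaw": [-1,-1,-1,-1,-1,-1,-1,-1]
}}

```text
time: 6.55
ee_pos: [0.4727, 0.0309, 0.1235]
orientation: [1.886, 2.512, 0.005]
force: [0.0, -0.0, -1.3]
gripper_width: 0.0459
finger_force: 30.0
```

Run:
```python
from h import *; from station import *
s=read_state(); a=np.radians(16.2); R=frame([0,0,1],[np.cos(a),np.sin(a),0]); print(s['ee_pos'],s['force'])
move([.4714,.0300,.0975],R,s)
p=snap('side','s5'); 
p=snap('scene','c5')
```

```text
[0.4726647  0.03091416 0.12350588] [ 0.0088186  -0.02857044 -1.34790662]
offset [-0.0032 -0.0023 -0.065 ] rot [-0.0007  0.0006 -0.    ] deg 0.2
```

Emit:
{"op": "apply_moves", "data": {
  "offset": [
    [-0.0025,-0.002,0],
    [-0.0025,-0.002,0],
    [-0.0025,-0.002,-0.02],
    [-0.0025,-0.002,-0.03],
    [-0.0025,-0.002,-0.03],
    [-0.0025,-0.002,-0.03]
  ],
  "rot": [
    [-0.0007,0.0006,0],
    [-0.0007,0.0006,0],
    [-0.0007,0.0006,0],
    [-0.0007,0.0006,0],
    [-0.0007,0.0006,0],
    [-0.0007,0.0006,0]
  ],
  "jaw": [-1,-1,-1,-1,-1,-1]
}}

```text
time: 7.25
ee_pos: [0.4697, 0.0305, 0.109]
orientation: [-1.883, -2.511, 0.004]
force: [-1.2, 0.2, -1.7]
gripper_width: 0.0458
finger_force: 30.0
```

Run:
```python
from h import *; from station import *
s=read_state(); a=np.radians(16.2); R=frame([0,0,1],[np.cos(a),np.sin(a),0]); print(s['ee_pos'],s['force'],s['moment'])
move([.4714,.0300,.0975],R,s)
```

```text
[0.46965347 0.03049285 0.1089819 ] [-1.17010985  0.1719174  -1.73358644] [ 0.00394733 -0.15017697  0.03431467]
offset [ 0.0044 -0.0012 -0.0287] rot [ 0.     -0.0012 -0.0004] deg 0.2
```

```bash
cat >> h.py <<'E'
def avg(k=6):
    from station import grab_frame,read_state
    L=[]
    for _ in range(k): grab_frame('side'); s=read_state(); L.append(s)
    P=np.array([x['ee_pos'] for x in L]); F=np.array([x['force'] for x in L]); O=Rn.from_rotvec([x['orientation'] for x in L]).mean()
    print('ee',P.mean(0),'sd mm',P.std(0)*1e3,'F',F.mean(0)); s=dict(L[-1]); s['ee_pos']=P.mean(0); s['orientation']=O.as_rotvec(); return s
E
python3 - <<'E'
from h import *
s=avg(6); a=np.radians(16.2); R=frame([0,0,1],[np.cos(a),np.sin(a),0]); move([.4714,.0300,.0975],R,s)
E
```

```text
ee [0.46994569 0.03046027 0.10934116] sd mm [0.04177509 0.03707943 0.06912223] F [-0.19342263 -0.10422239 -2.36069054]
offset [ 0.0036 -0.0012 -0.0296] rot [ 0.     -0.0009 -0.0004] deg 0.2
```

Emit:
{"op": "apply_moves", "data": {
  "offset": [
    [0.0036,-0.0012,0],
    [0.0036,-0.0012,0],
    [0.0036,-0.0012,-0.006],
    [0.0036,-0.0012,-0.009],
    [0.0036,-0.0012,-0.009],
    [0.0036,-0.0012,-0.009]
  ],
  "rot": [
    [0,-0.0009,-0.0004],
    [0,-0.0009,-0.0004],
    [0,-0.0009,-0.0004],
    [0,-0.0009,-0.0004],
    [0,-0.0009,-0.0004],
    [0,-0.0009,-0.0004]
  ],
  "jaw": [-1,-1,-1,-1,-1,-1]
}}

```text
time: 8.15
ee_pos: [0.4712, 0.03, 0.1056]
orientation: [-1.886, -2.512, 0.001]
force: [-0.2, -0.4, -1.8]
gripper_width: 0.0457
finger_force: 30.0
```

Run:
```python
from h import *
s=avg(3); a=np.radians(16.2); R=frame([0,0,1],[np.cos(a),np.sin(a),0]); move([.4714,.0300,.0975],R,s)
```

```text
ee [0.4713212  0.02997752 0.10567595] sd mm [0.0151475  0.00491644 0.02271094] F [ 0.10951208 -0.3159058  -1.51655949]
offset [ 0.0002  0.0001 -0.0204] rot [ 0.0001 -0.0001 -0.    ] deg 0.0
```

On target. Next is a slow straight descent.

Emit:
{"op": "apply_moves", "data": {
  "offset": [
    [0,0,-0.004],
    [0,0,-0.008],
    [0,0,-0.012],
    [0,0,-0.016],
    [0,0,-0.019],
    [0,0,-0.021],
    [0,0,-0.021],
    [0,0,-0.021]
  ],
  "rot": [
    [0,0,0],
    [0,0,0],
    [0,0,0],
    [0,0,0],
    [0,0,0],
    [0,0,0],
    [0,0,0],
    [0,0,0]
  ],
  "jaw": [-1,-1,-1,-1,-1,-1,-1,-1]
}}

```text
time: 9.1
ee_pos: [0.4713, 0.03, 0.0973]
orientation: [-1.886, -2.512, 0.0]
force: [-0.6, -0.8, -1.7]
gripper_width: 0.0456
finger_force: 30.0
```

Run:
```python
from h import *
s=avg(3); a=np.radians(16.2); R=frame([0,0,1],[np.cos(a),np.sin(a),0]); move([.4714,.0300,.0975],R,s);print(s['moment'])
snap('wrist','w6'); snap('side','s6'); fitlid('w6.npz',95,130,(200,140,440,345),0)
```

```text
ee [0.47135707 0.02994232 0.09732645] sd mm [0.00160414 0.01506666 0.00349314] F [ 0.016699   -0.16915767 -2.12384408]
offset [0.0001 0.0001 0.0004] rot [ 0.0001 -0.      0.    ] deg 0.0
[-0.00495696 -0.08522056  0.07402781]
plate top [0.47132431 0.02987176 0.09589673] origin [0.47137467 0.02978723 0.077897  ] n [-0.00279782  0.00469576  0.99998506] tilt 0.3131845930643853 rect [102.4319455  102.12440789] ang -14.635452270507812 edge [-0.96052597 -0.27818689 -0.0013811 ] 17462
disc 1940 h 0.04768541767898141 minAreaRect in mm ((-2.4099645614624023, 6.325967788696289), (29.706663131713867, 42.21446990966797), 25.150035858154297)
block 4430 h 0.029848629892537178 minAreaRect in mm ((-0.09185028076171875, 0.055278778076171875), (45.35673522949219, 67.72920227050781), 75.81303405761719)
```

Emit:
{"op": "apply_moves", "data": {
  "offset": [
    [0,0,-0.0015],
    [0,0,-0.003],
    [0,0,-0.0045],
    [0,0,-0.0045],
    [0,0,-0.0045]
  ],
  "rot": [
    [0,0,0],
    [0,0,0],
    [0,0,0],
    [0,0,0],
    [0,0,0]
  ],
  "jaw": [-1,-1,-1,-1,-1]
}}

```text
time: 9.85
ee_pos: [0.4714, 0.0299, 0.0965]
orientation: [1.886, 2.512, -0.001]
force: [-5.6, -1.6, 12.5]
gripper_width: 0.046
finger_force: 30.1
```

Emit:
{"op": "apply_moves", "data": {
  "offset": [
    [0,0,0.0025],
    [0,0,0.0025],
    [0,0,0.0025],
    [0,0,0.0025],
    [0,0,0.0025],
    [0,0,0.04],
    [0,0,0.12],
    [0,0,0.2],
    [0,0,0.25],
    [0,0,0.25],
    [0,0,0.25],
    [0,0,0.25]
  ],
  "rot": [
    [0,0,0],
    [0,0,0],
    [0,0,0],
    [0,0,0],
    [0,0,0],
    [0,0,0],
    [0,0,0],
    [0,0,0],
    [0,0,0],
    [0,0,0],
    [0,0,0],
    [0,0,0]
  ],
  "jaw": [-1,0,1,1,1,1,1,1,1,-1,-1,-1]
}}

```text
time: 11.05
ee_pos: [0.4707, 0.0298, 0.1943]
orientation: [-1.886, -2.511, 0.002]
force: [0.9, -0.4, -0.9]
gripper_width: 0.0705
finger_force: 0.0
```

Run:
```python
from h import *
s=avg(2); snap('wrist','w7'); snap('scene','c7'); p=snap('side','s7')
o,n,e=fitlid('w7.npz',95,130,(150,60,490,345),0)
c=cv2.resize(p[150:300,220:420],None,fx=3.5,fy=3.5,interpolation=cv2.INTER_CUBIC); cv2.imwrite('pics/s7.png',c[:,:,::-1])
move([.4714,.0298,.149],Rn.from_rotvec(s['orientation']).as_matrix(),s)
```

```text
ee [0.47068401 0.02988763 0.19433455] sd mm [0.03199298 0.0157406  0.04501056] F [-0.14650047  0.22057244 -0.39284066]
plate top [0.47122941 0.02961392 0.09509846] origin [0.4712661  0.02959994 0.0770985 ] n [-2.03850985e-03  7.76837863e-04  9.99997620e-01] tilt 0.12499159383664393 rect [102.00179368 102.38435864] ang 36.84922790527344 edge [ 0.2754401  -0.96131734  0.00130828] 11540
disc 1600 h 0.047764413804402064 minAreaRect in mm ((-0.028623104095458984, 0.7558345794677734), (30.02424430847168, 29.846084594726562), 55.250247955322266)
block 1907 h 0.029948434292607046 minAreaRect in mm ((-0.5794520378112793, 0.17476463317871094), (44.24959945678711, 45.30740737915039), 37.17902374267578)
offset [ 0.0018 -0.0002 -0.1133] rot [0. 0. 0.] deg 0.0
```

View pics/s7.png

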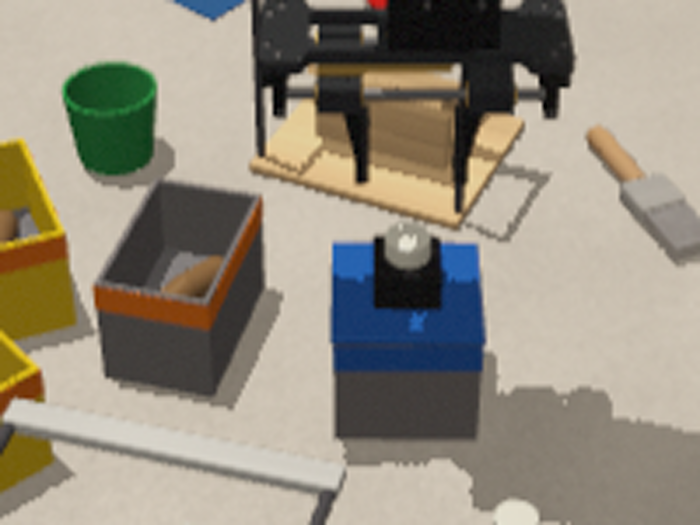

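The lid is seated flat on the square can: the crop shows the plate flush at (408,300), tilt 0.1°. Next I close the fingers above the plunger and press down in steps.

Emit:
{"op": "apply_moves", "data": {
  "offset": [
    [0.0018,-0.0002,0],
    [0.0018,-0.0002,0],
    [0.0018,-0.0002,0],
    [0.0018,-0.0002,0],
    [0.0018,-0.0002,-0.05],
    [0.0018,-0.0002,-0.1],
    [0.0018,-0.0002,-0.12],
    [0.0018,-0.0002,-0.13],
    [0.0018,-0.0002,-0.138],
    [0.0018,-0.0002,-0.146],
    [0.0018,-0.0002,-0.152],
    [0.0018,-0.0002,-0.152]
  ],
  "rot": [
    [0,0,0],
    [0,0,0],
    [0,0,0],
    [0,0,0],
    [0,0,0],
    [0,0,0],
    [0,0,0],
    [0,0,0],
    [0,0,0],
    [0,0,0],
    [0,0,0],
    [0,0,0]
  ],
  "jaw": [-1,-1,-1,-1,-1,-1,-1,-1,-1,-1,-1,-1]
}}

```text
time: 12.5
ee_pos: [0.472, 0.0299, 0.1355]
orientation: [1.886, 2.512, -0.001]
force: [-0.4, -0.8, 0.1]
gripper_width: 0.001
finger_force: 0.2
```

Emit:
{"op": "apply_moves", "data": {
  "offset": [
    [0,0,-0.003],
    [0,0,-0.006],
    [0,0,-0.008],
    [0,0,-0.01],
    [0,0,-0.0115],
    [0,0,-0.0115],
    [0,0,-0.0115]
  ],
  "rot": [
    [0,0,0],
    [0,0,0],
    [0,0,0],
    [0,0,0],
    [0,0,0],
    [0,0,0],
    [0,0,0]
  ],
  "jaw": [-1,-1,-1,-1,-1,-1,-1]
}}

```text
time: 13.2
ee_pos: [0.4724, 0.03, 0.1323]
orientation: [1.886, 2.511, -0.001]
force: [-9.7, -1.4, 20.9]
gripper_width: 0.0005
finger_force: 10.2
```

Emit:
{"op": "apply_moves", "data": {
  "offset": [
    [0,0,0.01],
    [0,0,0.05],
    [0,0,0.15],
    [0,0,0.15],
    [0,0,0.15]
  ],
  "rot": [
    [0,0,0],
    [0,0,0],
    [0,0,0],
    [0,0,0],
    [0,0,0]
  ],
  "jaw": [-1,-1,-1,-1,-1]
}}

```text
time: 13.7
ee_pos: [0.4729, 0.0299, 0.1912]
orientation: [1.885, 2.51, 0.002]
force: [-0.4, -0.6, 0.0]
gripper_width: 0.0007
finger_force: 0.0
```

```bash
cat >> h.py <<'E'
def headh(f,top,n=(0,0,1)):
    p,X=cloud(f); x=X.reshape(-1,3); h=cv2.cvtColor(p,cv2.COLOR_RGB2HSV).reshape(-1,3).astype(int)
    n=np.array(n); dd=(x-top)@n; lat=np.linalg.norm((x-top)-np.outer(dd,n),axis=1)
    for r in (.010,.013): w=(lat<r)&(dd>.02)&(h[:,1]<70)&(h[:,2]>110); print(f,'head above plate mm',w.sum(),np.percentile(dd[w],[20,50,80])*1e3)
E
python3 - <<'E'
from h import *
s=avg(2); snap('wrist','w8')
o,n,e=fitlid('w8.npz',95,130,(150,60,490,345),0); headh('w8.npz',o+.018*n,n)
a=np.radians(1.9)
nn=np.array([-.0025,-.507,.862]);nn/=np.linalg.norm(nn); oo=np.array([.5369,.2844,.1022])-.066*nn; print(oo)
R=frame(nn,[1,0,0]); move(oo+.22*nn,R,s)
E
```

```text
ee [0.47196876 0.02978108 0.18985619] sd mm [0.22233018 0.01939089 0.30071671] F [-1.01493231 -0.25311591 -0.34862759]
plate top [0.47070329 0.03319136 0.09509336] origin [0.47074    0.03317165 0.07709341] n [-0.0020391   0.00109534  0.99999732] tilt 0.13262104979000877 rect [ 94.94096786 101.01383924] ang 44.55730438232422 edge [ 0.28090077 -0.95973544  0.00162403] 10617
block 2068 h 0.029908862058878844 minAreaRect in mm ((2.5439536571502686, 2.397167205810547), (44.44236373901367, 45.251068115234375), 44.69670867919922)
w8.npz head above plate mm 693 [35.44382622 35.95742376 36.53013571]
w8.npz head above plate mm 1147 [35.2091563  35.8407815  36.46935492]
[0.53706499 0.31786034 0.04531082]
offset [0.1614 0.4414 0.1127] rot [ 0.1683  0.0231 -0.088 ] deg 34.4
```

The square plunger is down: the head is 36.0 mm above the plate, against 48 before. Now the oblong lid.

Emit:
{"op": "apply_moves", "data": {
  "offset": [
    [0.03,0.05,0.1127],
    [0.08,0.15,0.1127],
    [0.1614,0.27,0.1127],
    [0.1614,0.39,0.1127],
    [0.1614,0.4414,0.1127],
    [0.1614,0.4414,0.1127],
    [0.1614,0.4414,0.1127],
    [0.1614,0.4414,0.1127]
  ],
  "rot": [
    [0.1683,0.0231,-0.088],
    [0.1683,0.0231,-0.088],
    [0.1683,0.0231,-0.088],
    [0.1683,0.0231,-0.088],
    [0.1683,0.0231,-0.088],
    [0.1683,0.0231,-0.088],
    [0.1683,0.0231,-0.088],
    [0.1683,0.0231,-0.088]
  ],
  "jaw": [1,1,1,1,1,1,1,1]
}}

```text
time: 14.65
ee_pos: [0.5367, 0.2055, 0.2347]
orientation: [-1.924, -1.922, -0.525]
force: [0.5, 0.2, 0.1]
gripper_width: 0.0562
finger_force: 0.0
```

Run:
```python
from h import *
s=avg(2); print(s['joints']); p=snap('wrist','w9'); cv2.imwrite('pics/w9.png',p[:,:,::-1])
o,n,e=fitlid('w9.npz',0,16,(210,70,430,240),0,190)
_,X=cloud('scene0.npz'); q=X[100:135,315:340].reshape(-1,3); q=q[q[:,2]>.03]; print('bottle',q.min(0),q.max(0))
```

```text
ee [0.53684238 0.20538813 0.23494662] sd mm [0.02230916 0.01768138 0.07446778] F [ 0.23717578 -0.17174273  0.26470353]
[ 0.48972524  0.18579138 -0.67087877  1.76631892 -0.44508681  1.16907032
 -0.00479633]
  return _methods._mean(a, axis=axis, dtype=dtype,
  ret = um.true_divide(
Traceback (most recent call last):
  File "h.py", line 23, in fitlid
    m=np.median(q,0) if t>.01 else q.mean(0); n=np.linalg.svd(q-m,full_matrices=False)[2][2]; n*=np.sign(n[2]); q=q[abs((q-m)@n)<t]
                                                ~~~~~~~~~~~~~~~~~~~~~~~~~~~~~~~~~~~~~~~~~^^^
IndexError: index 2 is out of bounds for axis 0 with size 0
```

View pics/w9.png

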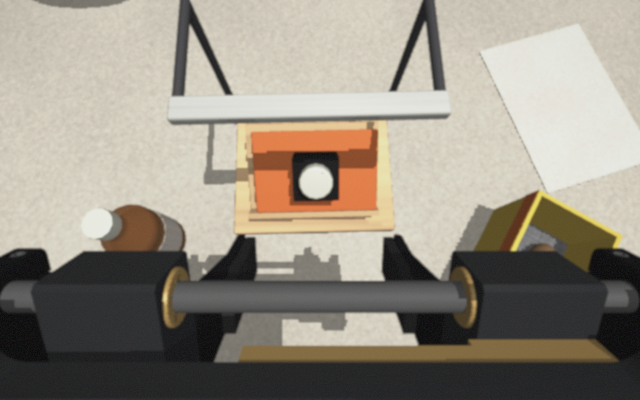

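The orange lid's plate spans (252,130) to (378,213), with the white disc at (315,182). The bottle at (130,235) is near the gripper's left end, so I'll check that clearance.

Run:
```python
from h import *; from station import *
p,X=cloud('w9.npz'); h=cv2.cvtColor(p,cv2.COLOR_RGB2HSV); print(h[205,270],h[140,270],h[170,275],h[180,244],h[222,300])
for roi in ((246,120,384,219),(246,153,384,219)): o,n,e=fitlid('w9.npz',0,13,roi,0,165)
_,X=cloud('scene0.npz'); q=X[100:135,315:340].reshape(-1,3); q=q[q[:,2]>.03]; print('bottle',q.min(0),q.max(0))
```

```text
[ 10 171 225] [ 11 170 227] [ 10 172 190] [ 18  89 167] [ 18  87 226]
plate top [0.53388479 0.30414176 0.06168356] origin [0.53370471 0.31313694 0.04609337] n [ 0.01000442 -0.49973275  0.86612187] tilt 29.98894387236285 rect [128.63653898  85.26073396] ang 0.3025112450122833 edge [0.9996942  0.02458728 0.00263901] 7060
disc 836 h 0.04680567636716304 minAreaRect in mm ((0.24225902557373047, -0.06374740600585938), (29.825572967529297, 30.864896774291992), 25.226085662841797)
block 1033 h 0.029893692477082935 minAreaRect in mm ((0.08654975891113281, 0.12772750854492188), (45.23445510864258, 44.88905715942383), 89.47333526611328)
plate top [0.53411478 0.29504331 0.05642526] origin [0.53393301 0.30403472 0.04083291] n [ 0.01009843 -0.49952271  0.86624193] tilt 29.975178291237583 rect [128.64407897  64.35603648] ang 0.08613420277833939 edge [9.99768265e-01 2.15139864e-02 7.51098347e-04] 4537
disc 836 h 0.04681239720512205 minAreaRect in mm ((0.19163179397583008, 10.436360359191895), (29.82567024230957, 30.865285873413086), 25.21699333190918)
block 1033 h 0.02990347098774991 minAreaRect in mm ((0.03756523132324219, 10.632010459899902), (45.234649658203125, 44.88919448852539), 89.4630126953125)
bottle [0.33094989 0.20841195 0.03023246] [0.38672174 0.26289601 0.13637949]
```

Run:
```python
from h import *; from station import *
s=read_state(); n=np.array([.0100,-.4997,.8661]); o=np.array([.5337,.3131,.0461]); R=frame(n,[.9997,.0235,.002])
for k in (.09,.045,.0225): move(o+k*n,R,s)
```

```text
offset [-0.0056  0.1565 -0.2776] rot [-0.0025  0.0001  0.0081] deg 1.5
offset [-0.0067  0.2127 -0.3751] rot [-0.0025  0.0001  0.0081] deg 1.5
offset [-0.0073  0.2408 -0.4238] rot [-0.0025  0.0001  0.0081] deg 1.5
```

Emit:
{"op": "apply_moves", "data": {
  "offset": [
    [-0.0056,0.1565,-0.2776],
    [-0.0056,0.1565,-0.2776],
    [-0.0056,0.1565,-0.2776],
    [-0.0056,0.1565,-0.2776],
    [-0.006,0.185,-0.327],
    [-0.0067,0.2127,-0.3751],
    [-0.0073,0.2408,-0.4238],
    [-0.0073,0.2408,-0.4238],
    [-0.0073,0.2408,-0.4238]
  ],
  "rot": [
    [-0.0025,0.0001,0.0081],
    [-0.0025,0.0001,0.0081],
    [-0.0025,0.0001,0.0081],
    [-0.0025,0.0001,0.0081],
    [-0.0025,0.0001,0.0081],
    [-0.0025,0.0001,0.0081],
    [-0.0025,0.0001,0.0081],
    [-0.0025,0.0001,0.0081],
    [-0.0025,0.0001,0.0081]
  ],
  "jaw": [1,1,1,1,1,1,1,1,1]
}}

```text
time: 15.7
ee_pos: [0.5347, 0.3019, 0.0669]
orientation: [-1.902, -1.949, -0.513]
force: [-0.4, 0.2, 0.2]
gripper_width: 0.0873
finger_force: 0.0
```

Run:
```python
from h import *
s=avg(3); n=np.array([.0100,-.4997,.8661]); o=np.array([.5337,.3131,.0461]); R=frame(n,[.9997,.0235,.002])
print(s['gripper_width'],R.T@(s['ee_pos']-o)*1e3); move(o+.0205*n,R,s)
```

```text
ee [0.5351319  0.30181765 0.06722285] sd mm [0.05200617 0.01944429 0.07104889] F [ 0.14358808 -0.19488896 -0.20935505]
0.08722932762898988 [  0.75786225   1.20893445 -23.94745359]
offset [-0.0031  0.0026 -0.0084] rot [-0.0002  0.0006  0.0002] deg 0.1
```

Emit:
{"op": "apply_moves", "data": {
  "offset": [
    [-0.003,0.002,-0.006],
    [-0.003,0.002,-0.006],
    [-0.003,0.002,-0.006],
    [-0.003,0.002,-0.006],
    [-0.003,0.002,-0.006],
    [-0.003,0.002,-0.006],
    [-0.003,0.002,-0.006],
    [-0.003,0.002,-0.006]
  ],
  "rot": [
    [0,0,0],
    [0,0,0],
    [0,0,0],
    [0,0,0],
    [0,0,0],
    [0,0,0],
    [0,0,0],
    [0,0,0]
  ],
  "jaw": [1,1,-1,-1,-1,-1,-1,-1]
}}

```text
time: 16.65
ee_pos: [0.5325, 0.3036, 0.0632]
orientation: [-1.901, -1.949, -0.512]
force: [1.8, 0.4, -0.2]
gripper_width: 0.0471
finger_force: 0.7
```

Run:
```python
from h import *
s=avg(2); n=np.array([.0100,-.4997,.8661]); o=np.array([.5337,.3131,.0461]); R=frame(n,[.9997,.0235,.002])
print(s['gripper_width'],R.T@(s['ee_pos']-o)*1e3)
for k in (.03,.07,.12,.18): print(np.round(n*k/.4,4))
```

```text
ee [0.53259132 0.30357089 0.06326732] sd mm [0.00011239 0.00092978 0.00090189] F [ 1.06745631  0.73566332 -0.69808288]
0.045988291008908534 [  0.35316336  -1.29770631 -19.61991638]
[ 0.0007 -0.0375  0.065 ]
[ 0.0018 -0.0874  0.1516]
[ 0.003  -0.1499  0.2598]
[ 0.0045 -0.2249  0.3897]
```

Emit:
{"op": "apply_moves", "data": {
  "offset": [
    [0,0,0],
    [0.0007,-0.0375,0.065],
    [0.0007,-0.0375,0.065],
    [0.0018,-0.0874,0.1516],
    [0.003,-0.1499,0.2598],
    [0.0045,-0.2249,0.3897],
    [0.0045,-0.2249,0.3897],
    [0.0045,-0.28,0.5],
    [0.0045,-0.34,0.6],
    [0.0045,-0.34,0.6],
    [0.0045,-0.34,0.6]
  ],
  "rot": [
    [0,0,0],
    [0,0,0],
    [0,0,0],
    [0,0,0],
    [0,0,0],
    [0,0,0],
    [0,0,0],
    [0,0,0],
    [0,0,0],
    [0,0,0],
    [0,0,0]
  ],
  "jaw": [-1,-1,-1,-1,-1,-1,-1,-1,-1,-1,-1]
}}

```text
time: 17.85
ee_pos: [0.5344, 0.1676, 0.3023]
orientation: [-1.902, -1.949, -0.511]
force: [0.1, -0.4, -2.0]
gripper_width: 0.0458
finger_force: 30.0
```

Run:
```python
from h import *
s=avg(1); print(s['gripper_width'],s['joints'])
a=np.radians(1.9-90); R=frame([0,0,1],[np.cos(a),np.sin(a),0])
t=np.array([.6437,.0146,0])-.115*R[:,0]; t[2]=.287; move(t,R,s)
```

```text
ee [0.5336365  0.16817928 0.3014431 ] sd mm [0. 0. 0.] F [-0.41467082  0.2852584  -2.47819853]
0.0458960374724409 [ 0.55447561  0.14432412 -0.66277899  1.66484835 -0.44593816  1.34348674
  0.02151344]
offset [-0.0122 -0.3935 -0.0361] rot [-0.1344  0.1267 -0.485 ] deg 93.4
```

Emit:
{"op": "apply_moves", "data": {
  "offset": [
    [0,-0.04,0.03],
    [0,-0.08,0.03],
    [0,-0.12,0.03],
    [0,-0.16,0.03],
    [0,-0.2,0.03],
    [0,-0.24,0.02],
    [0,-0.28,0.01],
    [-0.005,-0.32,0],
    [-0.01,-0.36,-0.02],
    [-0.0122,-0.3935,-0.0361],
    [-0.0122,-0.3935,-0.0361],
    [-0.0122,-0.3935,-0.0361]
  ],
  "rot": [
    [-0.1344,0.1267,-0.485],
    [-0.1344,0.1267,-0.485],
    [-0.1344,0.1267,-0.485],
    [-0.1344,0.1267,-0.485],
    [-0.1344,0.1267,-0.485],
    [-0.1344,0.1267,-0.485],
    [-0.1344,0.1267,-0.485],
    [-0.1344,0.1267,-0.485],
    [-0.1344,0.1267,-0.485],
    [-0.1344,0.1267,-0.485],
    [-0.1344,0.1267,-0.485],
    [-0.1344,0.1267,-0.485]
  ],
  "jaw": [-1,-1,-1,-1,-1,-1,-1,-1,-1,-1,-1,-1]
}}

```text
time: 19.1
ee_pos: [0.5288, 0.0126, 0.2861]
orientation: [3.14, 0.056, -0.007]
force: [0.5, 1.3, -2.0]
gripper_width: 0.046
finger_force: 30.0
```

```bash
cat > m.py <<'E'
from h import *
import sys
s=avg(2); f=sys.argv[1]; p=snap('wrist',f)
R=Rn.from_rotvec(s['orientation']).as_matrix(); v=rim(f+'.npz',[.645,.0155],.084,.128,.075)
o,n,e=fitlid(f+'.npz',0,13,(190,130,450,345),0,150)
print('lid origin in tool',R.T@(o-s['ee_pos'])*1e3,'n',R.T@n,'edge',R.T@e); print('R',np.round(R,4).tolist(),s['joints'])
a=np.radians(1.9-90); move([.6437,.0146,.287],frame([0,0,1],[np.cos(a),np.sin(a),0]),s)
E
python3 m.py w10
```

```text
ee [0.52899145 0.01202347 0.28693631] sd mm [0.01882468 0.31089921 0.27402049] F [ 0.25246758  0.21342841 -1.82349223]
w10.npz 2321 z 0.08895882254087059 ((0.6445406079292297, 0.015673775225877762), (0.08532796055078506, 0.12937794625759125), 1.927290916442871)
  ring fit [0.64419592 0.0155856 ] 1.8925293586254743 rms mm 1.3834412247640482
plate top [0.53084795 0.01095538 0.28489158] origin [0.53074755 0.01095985 0.26689186] n [ 5.57739206e-03 -2.48464147e-04  9.99984415e-01] tilt 0.3198796249589344 rect [129.70659137  86.58836037] ang 4.857052326202393 edge [-4.02403567e-02  9.99189917e-01  4.72706484e-04] 16892
disc 1985 h 0.046616029732142704 minAreaRect in mm ((-1.6309528350830078, 0.8018379211425781), (31.48227882385254, 55.02083969116211), 87.07717895507812)
block 4395 h 0.029843442779696923 minAreaRect in mm ((0.2799091339111328, 0.08312034606933594), (66.2813949584961, 45.524906158447266), 4.629415035247803)
lid origin in tool [ 1.75525882  1.13776735 20.04044852] n [ 3.39084857e-03  2.68811181e-04 -9.99994215e-01] edge [ 1.38921991e-04 -9.99999954e-01 -2.68341658e-04]
R [[0.9992, 0.0404, -0.0022], [0.0404, -0.9992, 0.0001], [-0.0022, -0.0002, -1.0]] [ 0.46588333  0.10237339 -0.61256201  1.62932287  0.05912777  1.43029883
 -1.68294135]
offset [2.868e-01 6.400e-03 2.000e-04] rot [-0.     -0.0007 -0.0023] deg 0.4
```

```bash
python3 m.py w11
```

```text
ee [0.52910872 0.01047831 0.28824411] sd mm [0.04017866 0.16020715 0.15388735] F [-0.11486011 -0.18984668 -1.8159798 ]
w11.npz 2266 z 0.08899715527530931 ((0.6442664861679077, 0.015696223825216293), (0.08471458405256271, 0.12936526536941528), 2.0857229232788086)
  ring fit [0.644114   0.01556651] 1.9159797179604106 rms mm 1.3538694764271142
plate top [0.53091662 0.00936729 0.28609377] origin [0.53085058 0.00934608 0.2680939 ] n [0.00366879 0.00117808 0.99999258] tilt 0.22077826782643395 rect [ 86.77793294 129.6351254 ] ang -15.631111145019531 edge [-0.03788629  0.99928152 -0.00103824] 17024
disc 1939 h 0.04670804386811557 minAreaRect in mm ((1.7459468841552734, 0.3654594421386719), (30.852386474609375, 55.17347717285156), 80.09420776367188)
block 4408 h 0.029845663616580743 minAreaRect in mm ((0.17002487182617188, -0.08857917785644531), (45.58018112182617, 67.03884887695312), 74.7113265991211)
lid origin in tool [ 1.70445303  1.17241535 20.15110771] n [ 3.43273447e-03  1.17453940e-04 -9.99994101e-01] edge [-9.59468913e-04 -9.99999532e-01 -1.20748200e-04]
R [[0.9993, 0.0369, -0.0002], [0.0369, -0.9993, -0.0012], [-0.0003, 0.0012, -1.0]] [ 0.46723343  0.10074667 -0.61165544  1.62841463  0.0597104   1.43107443
 -1.68484901]
offset [ 0.2865  0.0103 -0.0031] rot [ 0.0004 -0.0001 -0.0012] deg 0.2
```

```bash
cat > g.py <<'E'
from h import *
import sys
s=avg(3); a=np.radians(1.95-90); move([.6424,.0167,float(sys.argv[1])],frame([0,0,1],[np.cos(a),np.sin(a),0]),s)
E
python3 g.py .125
```

```text
ee [0.52930461 0.00995551 0.28886241] sd mm [0.00705555 0.03076017 0.04049314] F [ 0.35169364  0.09101989 -2.07260776]
offset [ 0.2827  0.0169 -0.4097] rot [ 0.0006  0.0001 -0.0001] deg 0.1
```

Emit:
{"op": "apply_moves", "data": {
  "offset": [
    [0.12,0.0169,0],
    [0.24,0.0169,0],
    [0.2827,0.0169,-0.05],
    [0.2827,0.0169,-0.16],
    [0.2827,0.0169,-0.28],
    [0.2827,0.0169,-0.36],
    [0.2827,0.0169,-0.4],
    [0.2827,0.0169,-0.41],
    [0.2827,0.0169,-0.41],
    [0.2827,0.0169,-0.41],
    [0.2827,0.0169,-0.41]
  ],
  "rot": [
    [0,0,0],
    [0,0,0],
    [0,0,0],
    [0,0,0],
    [0,0,0],
    [0,0,0],
    [0,0,0],
    [0,0,0],
    [0,0,0],
    [0,0,0],
    [0,0,0]
  ],
  "jaw": [-1,-1,-1,-1,-1,-1,-1,-1,-1,-1,-1]
}}

```text
time: 20.65
ee_pos: [0.6436, 0.017, 0.1268]
orientation: [3.139, 0.053, 0.005]
force: [-0.5, -0.2, -1.7]
gripper_width: 0.046
finger_force: 30.0
```

```bash
python3 g.py .110
```

```text
ee [0.64313449 0.01696861 0.1261209 ] sd mm [0.17159672 0.02504312 0.28490826] F [ 0.04887594  0.04241805 -2.09521624]
offset [-0.0018 -0.0007 -0.0403] rot [0.0007 0.0006 0.0002] deg 0.2
```

Emit:
{"op": "apply_moves", "data": {
  "offset": [
    [-0.001,-0.0006,-0.01],
    [-0.001,-0.0006,-0.02],
    [-0.001,-0.0006,-0.03],
    [-0.001,-0.0006,-0.038],
    [-0.001,-0.0006,-0.038],
    [-0.001,-0.0006,-0.038],
    [-0.001,-0.0006,-0.038],
    [-0.001,-0.0006,-0.038]
  ],
  "rot": [
    [0.0007,0.0003,0.0002],
    [0.0007,0.0003,0.0002],
    [0.0007,0.0003,0.0002],
    [0.0007,0.0003,0.0002],
    [0.0007,0.0003,0.0002],
    [0.0007,0.0003,0.0002],
    [0.0007,0.0003,0.0002],
    [0.0007,0.0003,0.0002]
  ],
  "jaw": [-1,-1,-1,-1,-1,-1,-1,-1]
}}

```text
time: 21.6
ee_pos: [0.6422, 0.0167, 0.1098]
orientation: [-3.141, -0.054, 0.001]
force: [0.2, 0.1, -2.0]
gripper_width: 0.0455
finger_force: 30.0
```

```bash
python3 g.py .106
```

```text
ee [0.64216445 0.01668516 0.1097397 ] sd mm [0.02247373 0.01680254 0.01615736] F [-0.31964338  0.08591349 -1.8044881 ]
offset [ 0.0006  0.     -0.0093] rot [-0.0001 -0.0002 -0.    ] deg 0.0
```

Aligned to 0.25 mm. Descending in one slow call to about 1 mm past nominal contact.

Emit:
{"op": "apply_moves", "data": {
  "offset": [
    [0.0004,0,-0.004],
    [0.0004,0,-0.008],
    [0.0004,0,-0.012],
    [0.0004,0,-0.016],
    [0.0004,0,-0.02],
    [0.0004,0,-0.024],
    [0.0004,0,-0.027],
    [0.0004,0,-0.029],
    [0.0004,0,-0.029],
    [0.0004,0,-0.029]
  ],
  "rot": [
    [0,0,0],
    [0,0,0],
    [0,0,0],
    [0,0,0],
    [0,0,0],
    [0,0,0],
    [0,0,0],
    [0,0,0],
    [0,0,0],
    [0,0,0]
  ],
  "jaw": [-1,-1,-1,-1,-1,-1,-1,-1,-1,-1]
}}

```text
time: 22.75
ee_pos: [0.6423, 0.0167, 0.098]
orientation: [-3.141, -0.054, 0.001]
force: [0.3, -0.8, -2.2]
gripper_width: 0.0458
finger_force: 30.0
```

```bash
python3 g.py .098
```

```text
ee [0.64229011 0.01668157 0.09806516] sd mm [0.01335684 0.02277772 0.02324875] F [ 0.33350573 -0.03476441 -2.28572556]
offset [ 0.0003  0.     -0.0002] rot [-0.0001 -0.0003 -0.    ] deg 0.1
```

Emit:
{"op": "apply_moves", "data": {
  "offset": [
    [0,0,-0.0015],
    [0,0,-0.003],
    [0,0,-0.0045],
    [0,0,-0.0045],
    [0,0,-0.0045]
  ],
  "rot": [
    [0,0,0],
    [0,0,0],
    [0,0,0],
    [0,0,0],
    [0,0,0]
  ],
  "jaw": [-1,-1,-1,-1,-1]
}}

```text
time: 23.4
ee_pos: [0.6423, 0.0167, 0.0973]
orientation: [3.141, 0.054, -0.001]
force: [-4.4, -1.5, 6.8]
gripper_width: 0.0457
finger_force: 30.0
```

Emit:
{"op": "apply_moves", "data": {
  "offset": [
    [0,0,0.002],
    [0,0,0.002],
    [0,0,0.002],
    [0,0,0.002],
    [0,0,0.002],
    [0,0,0.04],
    [0,0,0.12],
    [0,0,0.2],
    [0,0,0.245],
    [0,0,0.245],
    [0,0,0.245],
    [0,0,0.245]
  ],
  "rot": [
    [0,0,0],
    [0,0,0],
    [0,0,0],
    [0,0,0],
    [0,0,0],
    [0,0,0],
    [0,0,0],
    [0,0,0],
    [0,0,0],
    [0,0,0],
    [0,0,0],
    [0,0,0]
  ],
  "jaw": [-1,0,1,1,1,1,1,1,1,-1,-1,-1]
}}

```text
time: 24.6
ee_pos: [0.6417, 0.0165, 0.1934]
orientation: [-3.141, -0.054, 0.004]
force: [-0.4, -0.7, -0.9]
gripper_width: 0.0705
finger_force: 0.0
```

Run:
```python
from h import *
s=avg(3); snap('wrist','w12'); p=snap('side','s12'); cv2.imwrite('pics/s12.png',cv2.resize(p[150:300,180:400],None,fx=3.5,fy=3.5,interpolation=cv2.INTER_CUBIC)[:,:,::-1])
o,n,e=fitlid('w12.npz',0,13,(150,40,490,345),0,150); headh('w12.npz',o+.018*n,n)
move([.6442,.0156,.149],Rn.from_rotvec(s['orientation']).as_matrix(),s)
```

```text
ee [0.6416972  0.01655163 0.19320541] sd mm [0.0489447 0.0195801 0.042785 ] F [-0.02461718 -0.00346003 -0.24082615]
plate top [0.65958582 0.04989419 0.09250162] origin [0.65855995 0.04974107 0.07453153] n [0.05699294 0.00850688 0.99833834] tilt 3.303460066409091 rect [119.19959635 218.46781671] ang -27.859786987304688 edge [ 0.33090549  0.94327961 -0.02692839] 5238
disc 887 h 0.048171854099238944 minAreaRect in mm ((-25.449785232543945, 18.75737190246582), (29.203670501708984, 16.617488861083984), 55.888267517089844)
block 934 h 0.03166739556453935 minAreaRect in mm ((-23.463542938232422, 19.770761489868164), (42.17485046386719, 28.50283432006836), 83.2437744140625)
w12.npz head above plate mm 421 [186.57129902 187.17844076 187.76648038]
w12.npz head above plate mm 570 [186.54772575 187.16663223 187.71941338]
offset [ 0.0063 -0.0024 -0.1105] rot [0. 0. 0.] deg 0.0
```

View pics/s12.png

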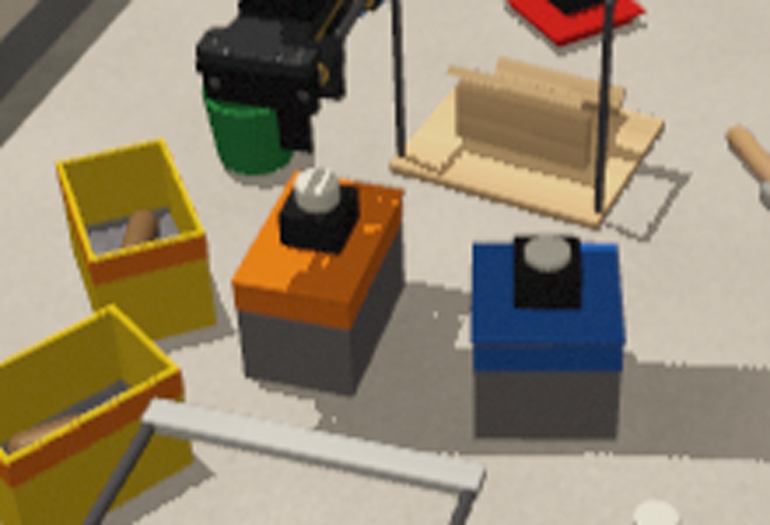

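The orange lid sits flush on the oblong can at (320,245). The wrist fit picked up the yellow can's band, so I'm refitting within a window around the lid.

Run:
```python
from h import *
for f in ('w12.npz','s12.npz'):
    p,X=cloud(f); h=cv2.cvtColor(p,cv2.COLOR_RGB2HSV).reshape(-1,3).astype(int); x=X.reshape(-1,3)
    m=(np.linalg.norm(x[:,:2]-[.644,.0156],axis=1)<.078)&(h[:,0]<16)&(h[:,1]>130)&(abs(x[:,2]-.095)<.005); q=x[m]
    A=np.c_[q[:,:2]-[.644,.0156],np.ones(len(q))]; k=np.linalg.lstsq(A,q[:,2],rcond=None)[0]
    print(f,len(q),'slopes deg',np.degrees(k[:2]),'z top',k[2],cv2.minAreaRect(q[:,:2].astype(np.float32)))
    headh(f,np.array([.6442,.0156,k[2]]))
```

```text
w12.npz 12791 slopes deg [-0.04387138  0.00674318] z top 0.09490328186568947 ((0.6440502405166626, 0.01604626327753067), (0.087191142141819, 0.13015051186084747), 1.7067301273345947)
w12.npz head above plate mm 693 [46.49793558 46.98398981 47.52044209]
w12.npz head above plate mm 1188 [46.44855233 46.97319921 47.49583062]
s12.npz 649 slopes deg [ 0.18791043 -0.16697395] z top 0.09647009642371336 ((0.642767071723938, 0.020090077072381973), (0.08870881795883179, 0.13232554495334625), 3.1033847332000732)
s12.npz head above plate mm 30 [46.07200456 47.21427958 48.26297722]
s12.npz head above plate mm 53 [45.77393717 46.61300641 48.14914643]
```

Emit:
{"op": "apply_moves", "data": {
  "offset": [
    [0.006,-0.0016,0],
    [0.006,-0.0016,0],
    [0.006,-0.0016,0],
    [0.006,-0.0016,0],
    [0.006,-0.0016,-0.05],
    [0.006,-0.0016,-0.1],
    [0.006,-0.0016,-0.115],
    [0.006,-0.0016,-0.125],
    [0.006,-0.0016,-0.133],
    [0.006,-0.0016,-0.141],
    [0.006,-0.0016,-0.147],
    [0.006,-0.0016,-0.147]
  ],
  "rot": [
    [0,0,0],
    [0,0,0],
    [0,0,0],
    [0,0,0],
    [0,0,0],
    [0,0,0],
    [0,0,0],
    [0,0,0],
    [0,0,0],
    [0,0,0],
    [0,0,0],
    [0,0,0]
  ],
  "jaw": [-1,-1,-1,-1,-1,-1,-1,-1,-1,-1,-1,-1]
}}

```text
time: 26.05
ee_pos: [0.645, 0.0161, 0.1372]
orientation: [3.141, 0.054, 0.0]
force: [-3.9, -0.7, 5.8]
gripper_width: 0.0004
finger_force: 2.9
```

Emit:
{"op": "apply_moves", "data": {
  "offset": [
    [0,0,-0.003],
    [0,0,-0.006],
    [0,0,-0.008],
    [0,0,-0.01],
    [0,0,-0.012],
    [0,0,-0.012],
    [0,0,-0.012]
  ],
  "rot": [
    [0,0,0],
    [0,0,0],
    [0,0,0],
    [0,0,0],
    [0,0,0],
    [0,0,0],
    [0,0,0]
  ],
  "jaw": [-1,-1,-1,-1,-1,-1,-1]
}}

```text
time: 26.75
ee_pos: [0.6451, 0.0161, 0.133]
orientation: [3.141, 0.054, 0.001]
force: [-5.4, -0.1, 9.6]
gripper_width: 0.0005
finger_force: 5.0
```

Not quite at the stop (z 0.133, 9.6 N), so a little more.

Emit:
{"op": "apply_moves", "data": {
  "offset": [
    [0,0,-0.0015],
    [0,0,-0.003],
    [0,0,-0.0045],
    [0,0,-0.0045],
    [0,0,-0.0045]
  ],
  "rot": [
    [0,0,0],
    [0,0,0],
    [0,0,0],
    [0,0,0],
    [0,0,0]
  ],
  "jaw": [-1,-1,-1,-1,-1]
}}

```text
time: 27.25
ee_pos: [0.6455, 0.0161, 0.1325]
orientation: [3.14, 0.053, 0.003]
force: [-8.0, -1.2, 18.8]
gripper_width: 0.0004
finger_force: 9.2
```

Force has risen to 19 N with almost no travel, so the plunger is at its stop. Lifting to check.

Emit:
{"op": "apply_moves", "data": {
  "offset": [
    [0,0,0.01],
    [0,0,0.05],
    [0,0,0.16],
    [0,0,0.28],
    [-0.12,0,0.38],
    [-0.2,0,0.38],
    [-0.2,0,0.38],
    [-0.2,0,0.38]
  ],
  "rot": [
    [0,0,0],
    [0,0,0],
    [0,0,0],
    [0,0,0],
    [0,0,0],
    [0,0,0],
    [0,0,0],
    [0,0,0]
  ],
  "jaw": [-1,-1,-1,-1,-1,-1,-1,-1]
}}

```text
time: 28.05
ee_pos: [0.5646, 0.0159, 0.2828]
orientation: [3.14, 0.053, 0.003]
force: [1.0, -0.7, 0.1]
gripper_width: 0.0004
finger_force: 0.0
```

Run:
```python
from h import *
s=avg(2); snap('wrist','w13'); snap('side','s13'); snap('scene','c13')
for f in ('w13.npz','s13.npz','c13.npz'):
  for nm,c,lo,hi in (('ob',[.644,.0158],0,16),('sq',[.4712,.0298],95,130)):
    p,X=cloud(f); h=cv2.cvtColor(p,cv2.COLOR_RGB2HSV).reshape(-1,3).astype(int); x=X.reshape(-1,3)
    q=x[(np.linalg.norm(x[:,:2]-c,axis=1)<.078)&(h[:,0]<=hi)&(h[:,0]>=lo)&(h[:,1]>120)&(abs(x[:,2]-.095)<.005)]
    if len(q)<40: continue
    k=np.linalg.lstsq(np.c_[q[:,:2]-c,np.ones(len(q))],q[:,2],rcond=None)[0]
    print(nm,len(q),'slope deg',np.degrees(k[:2]),'z',k[2],cv2.minAreaRect(q[:,:2].astype(np.float32)))
    try: headh(f,np.array([*c,k[2]]))
    except Exception as e: print('occluded')
```

```text
ee [0.56509024 0.0157944  0.28151361] sd mm [0.07903205 0.0155348  0.35511861] F [ 0.43122634  0.41079759 -0.18187581]
ob 9519 slope deg [0.09185403 0.00259078] z 0.09506487582171626 ((0.6432074904441833, 0.01591530069708824), (0.08699722588062286, 0.13014069199562073), 1.8689124584197998)
w13.npz head above plate mm 443 [35.22639102 35.91565983 36.51048786]
w13.npz head above plate mm 747 [35.26735119 35.92928497 36.53338187]
sq 2931 slope deg [-0.70338567 -0.11966654] z 0.09524937042197483 ((0.49479809403419495, 0.035329464823007584), (0.05733084678649902, 0.10167493671178818), 16.14011573791504)
occluded
ob 767 slope deg [-0.02353767 -0.30133824] z 0.09649244859107992 ((0.6435953378677368, 0.02013377845287323), (0.08874509483575821, 0.1318570077419281), 2.3528037071228027)
s13.npz head above plate mm 30 [34.73398554 35.87074412 37.41600542]
s13.npz head above plate mm 44 [34.6325747  35.87074412 37.42719109]
sq 853 slope deg [ 0.31337587 -0.77327836] z 0.09652076061018831 ((0.4710994064807892, 0.034719694405794144), (0.10119859874248505, 0.10251715034246445), 16.888212203979492)
s13.npz head above plate mm 38 [34.62738212 35.85412459 36.96226459]
s13.npz head above plate mm 57 [34.51220492 36.01688833 36.92973873]
ob 791 slope deg [-0.16143534  0.12607318] z 0.09560787556963228 ((0.6460765600204468, 0.017865248024463654), (0.08876758068799973, 0.13442882895469666), 1.4931918382644653)
c13.npz head above plate mm 32 [33.98652865 36.08959363 37.93369695]
c13.npz head above plate mm 51 [33.29006542 35.59371845 37.69155829]
sq 570 slope deg [-0.13965023  0.18203204] z 0.09569149278828902 ((0.47491806745529175, 0.02893003821372986), (0.10486136376857758, 0.10309601575136185), 17.124858856201172)
occluded
```

Both lids are level and home with both heads at 36 mm, and the robot is clear of everything. Handing in.

```bash
python3 -c "
from station import close_job; print(close_job())"
```

```text
the job is handed in; nothing more can be done
None
```

Job handed in at about 28 s: both lids measured level and fully home on their own canisters, and both plungers measured at their stops (36 mm above the plate), pressed only after seating.

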